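Close and bolt the enclosure lid

TASK

Close up the white equipment enclosure with your fingertips: push its open lid gently down until it is fully shut, and only then push the slide bolt on its front ledge fully home through the staple on the lid. Nothing needs picking up: do not lift, carry or force anything, leave the enclosure where it stands and leave the drill, bin and screwdriver alone.

Things in the scene. Friction and masses are not known exactly. Their poses are not given: they have to be found in the camera images.
- enclosure: White open-topped sheet-metal equipment box, 170 (its x) by 280 (its y) by 80 mm high, about 3 kg, standing loose and upright on the bench. Origin: centre of the box's underside; z up, -x is its front.
- ledge (a point): Middle of the top of the ledge along the box's front, at enclosure (-106, 0, 80) mm; the ledge is 42 mm deep and 280 mm long and carries the slide bolt. Two steel bolt guides, 9 mm wide along y, stand on it at enclosure y = -88 and y = 0 mm, their tops 93 mm above the bench. Axes are the enclosure's.
- lid_hinge_line (a point): Middle of the lid's hinge line, at enclosure (85, 0, 80) mm, i.e. on the far top rim; the hinge runs along the enclosure's y axis. The orientation is the enclosure's.
- lid_front_edge (a point): Middle of the lid's free (front) edge, on its outer face, 168 mm from the hinge line. Lid: flat white plate 280 mm wide, 8 mm thick, its inner face passing through the hinge line (shut, its outer face is 88 mm above the bench). The point turns with the lid: x along the plate towards the hinge, z out of its outer face.
- staple_top (a point): Top centre of the steel staple on the lid, a small inverted-U bridge, 28 mm deep, 24 mm wide along y, centred at y = +30 mm, jutting 37 mm forward from the lid's free edge. With the lid shut it straddles the bolt's path and its top is 100 mm above the bench. The point turns with the lid.
- lid (a joint): Lid angle in rad: 0 = shut (lid level), about 1.57 = upright, growing as it opens up and away from the front; the most is 1.75. It starts between 0.8 and 1.4. The hinge is stiff: the lid stays wherever it is left, and 2 to 6 N near the free edge moves it.
- bolt_thumbpiece_top (a point): Centre of the top face of the bolt's dark upright thumb-piece: a block 22 (x) by 18 (y) by 24 mm high, top 113 mm above the bench, standing on a flat 10 mm wide, 8 mm high steel bar that slides along the ledge. It lies 106 mm in front of the enclosure origin, at enclosure y = -60 mm + bolt value. Axes are the enclosure's.
- bolt (a joint): Bolt travel in m along the enclosure's +y: 0 = fully drawn back, 0.045 = fully home at its stop. The bar's tip enters the staple at 0.012. It starts at 0 to 0.008, stays where it is left and takes about 2 N to push.
- drill: Bystander: blue cordless drill with black chuck and battery, lying on its side, about 175 by 185 mm and 60 mm high, 1.1 kg, beside the enclosure's +y side. Origin: underside, under the motor housing; the handle points to its +y.
- bin: Bystander: open blue plastic bin, 100 by 150 by 60 mm, beside the enclosure's -y side. Origin: centre of the underside.
- screwdriver: Bystander: screwdriver about 200 mm long lying in front of the enclosure, roughly parallel to its ledge, less than 40 mm high. Origin: underside of the middle.

How it is judged:
On the way, in this order (a step that is already met when the one before it is completed fails the run):
1. the lid is pushed fully shut (value of joint lid below 0.04 rad), for 0.2 s.
2. the bolt is pushed fully home through the staple, with the lid shut (value of joint bolt above 0.041 m and value of joint lid below 0.04 rad), for 0.2 s.
At the end, for the whole second after the job is handed in: The lid is shut (within 0.04 rad), the bolt is within 4 mm of its home stop, the enclosure stands flat, at rest and within 30 mm of where it was, and each bystander is within 20 mm of where it was (all of step 2 and distance of enclosure from where it was at the start of the episode below 0.03 m and angle between enclosure's own z axis and vertical below 0.05 rad and linear speed of enclosure below 0.01 m/s and distance of each of drill, bin, screwdriver from where it was at the start of the episode below 0.02 m); the robot touches nothing.
It fails at once if the bolt is pushed into the staple's place while the lid is still open (value of joint bolt above 0.014 m and value of joint lid above 0.08 rad).
It fails at once if the lid is lifted up past upright instead of being pushed down (value of joint lid above 1.58 rad).
It fails at once if the enclosure is lifted, tipped or shoved more than 30 mm (height (world z) of enclosure above 0.012 m or angle between enclosure's own z axis and vertical above 0.1 rad or distance of enclosure from where it was at the start of the episode above 0.03 m).
It fails at once if the enclosure, its lid or its bolt is forced or squeezed with more than 40 N (contact force between the fingers and enclosure above 40 N).
It fails at once if the drill, bin or screwdriver is lifted or moved more than 20 mm (distance of any of drill, bin, screwdriver from where it was at the start of the episode above 0.02 m).
It also fails if it takes over 48 s, if anything falls off the work surface, if the arm or the gripper's body presses on something with over 40 N, if the wrist force passes 120 N, or if a joint passes its speed limit or range.

ROBOT

A 6-joint arm with a two-finger parallel gripper is mounted at the origin on the work surface. World frame = base frame: x ahead of the robot, y to its left, z up, the work surface at z = 0. Lengths are in m, angles in rad, forces in N, time in s.
With the tool pointing down it reaches from about 0.425 to 1.125 m from the base axis. Payload 14.9 kg.
Tool frame: the origin (TCP) lies at the very end of the fingers, on their centre line; the grasp point (between the pads) lies 19 mm behind it; z points along the fingers, y is the line along which they close (so a half turn about z gives the same grasp; the last joint's range is limited). The gripper opens to 91 mm and grips with 3 to 60 N. Pads are 32 mm wide; open, the fingers measure 118 mm over their backs; the gripper's body (76 mm by 178 mm) begins 60 mm behind the grasp point.
Start: joints at [-1.133, 0.379, 1.734, -0, 1.028, -0.033], TCP at [0.318, -0.624, 0.184] pointing down, gripper open.
Joint ranges: [-2.77, 2.77], [-0.74, 2.19], [0, 2.66], [-1.06, 4.2], [0.31, 2.87], [-3.08, 3.08]. Speed limits (rad/s): [1.89, 1.89, 2.39, 3.14, 3.14, 3.14].

INTERFACE

Orientations are given as [roll, pitch, yaw] about the fixed x, y, z axes, in that order (R = Rz(yaw) Ry(pitch) Rx(roll)).
In Python, from rig import * gives the robot as it stands.
- The arm moves only by the tool apply_moves, never from a script. Its argument "rows" is a list that holds one entry, the list of rows, each a list of 4 numbers: the shift along the tool's x, y, z in m, then the turn about the tool's z in degrees. In form: [[[x, y, z, spin], ...]]. A call has exactly 10 rows; each row shifts and turns the commanded pose from where the row before left it, along the tool's axes as they then stand; what a row does not reach is not made up. A row lasts 1/12 s, in which the tool goes at most 41.7 mm and 7.16 degrees, less where a joint would pass 70% of its speed; a pose out of reach is approached as far as the arm can. A call with a gripper value outside its range is refused whole. "grip" is the gripper's target within -1 to 1 (shut at 1, half-way at 0, fully open at -1), set as the call begins (left out, the last holds). The fingers move at their own pace and stop on an object; "grip_force" is the grip in N (left out, the last holds). Time passes only in rows, so rows that do not move let the fingers close, or fill a call up. It gives the time, the measured TCP pose, the force, the opening and the grip force at its end, in the units of the state.
- read_state(): the state, without advancing time (a new reading comes with each control period).
- grab_frame(name): name is "scene" or "top" or "wrist"; returns a dict with "pixels" (480x640x3 uint8, red, green, blue), "fx", "fy", "cx", "cy" (pixels), "D" ([k1, k2, p1, p2, k3] as OpenCV has them; the pictures are not rectified), "rvec" (rotation vector, rad) and "tvec" (3), from world to camera coordinates, as OpenCV has them; the wrist camera has in their place "T_tool_cam" (4x4, takes a point from camera to tool coordinates, whose origin is the TCP and whose axes are the flange's). Camera axes: x right, y down, z forward; pixel columns grow to the right and rows downward; lengths in m; the calibration is good to about 2 mm. A picture is of the moment at which its call begins: read the wrist's pose just before it. There is no depth.
- job_done(): hands the job in; it is judged then, once.
The state is a dict: "time": time; "joint_positions": joint angles; "qd": joint speeds; "joint_efforts": joint torques, N m; "tool_pos": TCP position; "orientation": TCP orientation; "force": force on the tool from outside, world axes, zero at the start; "torque": the same for the moment, N m; "gripper_width": opening from 0.0 (shut) to 1.0 (fully open); "gripper_force": force on a finger pad.
Only numpy, scipy, OpenCV 4.12 (cv2) and the standard library are available. Lean on these libraries where they do the work, as an engineer would, in place of code of your own. Each camera call takes 0.05 s, during which the arm holds its last target. There are 200 camera calls.

## Working session

There is one attempt and no reset: what is moved stays moved. The work goes in short steps, Python scripts to look and compute and a tool call to move; the robot and the scene stay as the last step left them, time stands still between calls to the robot, and variables do not carry over. Pictures are saved under pics/ and viewed, at most 10 in all, crops included, and the job is handed in when it is done.

Besides the shell and the picture viewer there is one more tool, called after "Request:" by a JSON object that holds its "name" and its "arguments". apply_moves: Moves the arm, as the interface text tells. Its arguments: {"type":"object","properties":{"rows":{"type":"array","items":{"type":"array","items":{"type":"array","items":{"type":"number"}}}},"grip":{"type":"number"},"grip_force":{"type":"number"}},"required":["rows"]}

```bash
mkdir -p pics
python3 - <<'E'
from rig import *
import cv2
s=read_state();print(s)
for n in ("scene","top"):
    f=grab_frame(n);cv2.imwrite(f"pics/{n}0.png",f["pixels"][:,:,::-1])
    print(n,{k:f[k] for k in f if k!="pixels"})
E
```

```text
{'time': 0.0, 'joint_positions': array([-1.13327710e+00,  3.79376864e-01,  1.73481496e+00, -1.02809198e-05,
        1.02849142e+00, -3.33022062e-02]), 'qd': array([ 1.71569241e-03, -1.37430443e-03, -6.88290657e-04, -7.38958107e-05,
       -5.05647792e-04,  9.71835743e-04]), 'joint_efforts': array([-6.40936523e-04, -7.63708591e+01, -4.34361827e+01,  6.51076552e-02,
        4.25436313e-02, -9.85010115e-05]), 'tool_pos': array([ 0.31733503, -0.62343735,  0.18339351]), 'orientation': array([-3.14050238e+00, -2.75171625e-05,  4.70826726e-01]), 'force': array([-0.48283267, -0.74675322,  0.33852533]), 'torque': array([-0.0046286 ,  0.0400803 , -0.04313046]), 'gripper_force': 0.0, 'gripper_width': 0.9980909081650811}
scene {'fx': 608.7336946316466, 'fy': 608.7336946316466, 'cx': 324.86229601587644, 'cy': 231.94755391586997, 'D': array([-0.06235822,  0.        ,  0.        ,  0.        ,  0.        ]), 'rvec': array([ 1.94976801,  1.8318243 , -0.52011122]), 'tvec': array([-0.03722693, -0.41658922,  1.61169995])}
top {'fx': 433.00339566152786, 'fy': 433.00339566152786, 'cx': 316.26187497428623, 'cy': 245.2285853671702, 'D': array([-0.10853199,  0.        ,  0.        ,  0.        ,  0.        ]), 'rvec': array([ 2.15743541, -2.12484657,  0.12957787]), 'tvec': array([0.02145613, 0.53562203, 0.8532174 ])}
```

View pics/scene0.png

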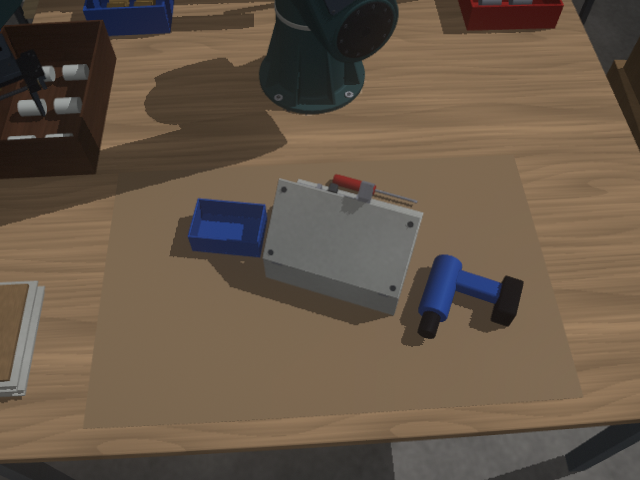

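View pics/top0.png

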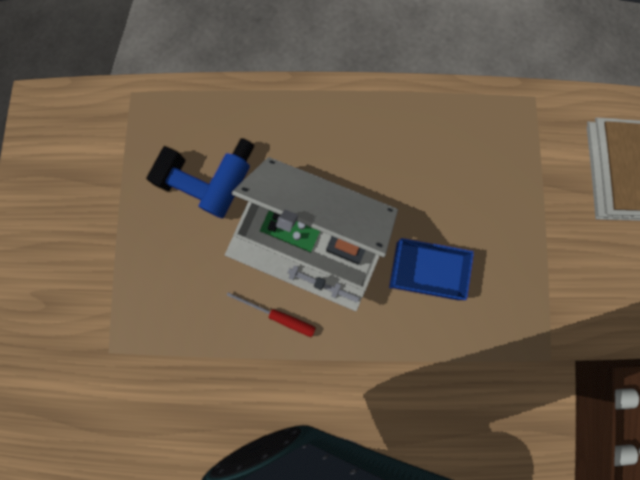

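The scene view shows the enclosure from behind: lid free edge (280,180)–(422,212), bin on its -y side, drill on its +y side. In the top view the ledge front corners are at about (227,256) and (358,310), and the lid free edge runs (235,194)–(381,254). The hinge edge runs (270,160)–(397,208), the thumb-piece is at about (322,283), and the screwdriver lies at (233,294)–(315,332).

```bash
cat > h.py <<'E'
import numpy as np, cv2
from scipy.optimize import least_squares
def proj(f,P):
    return cv2.projectPoints(np.array(P,float).reshape(-1,1,3),f["rvec"],f["tvec"],np.array([[f["fx"],0,f["cx"]],[0,f["fy"],f["cy"]],[0,0,1]]),f["D"])[0].reshape(-1,2)
def W(p,P):
    c,s=np.cos(p[2]),np.sin(p[2]);P=np.array(P,float).reshape(-1,3)
    return np.c_[p[0]+c*P[:,0]-s*P[:,1],p[1]+s*P[:,0]+c*P[:,1],P[:,2]]
def lid(a,r,y,o):  # r from hinge, o outward height
    return [.085-r*np.cos(a)+o*np.sin(a),y,.08+r*np.sin(a)+o*np.cos(a)]
def model(p):
    a,b=p[3],p[4]
    return W(p,[[-.127,.14,.08],[-.127,-.14,.08],lid(a,.168,.14,.008),lid(a,.168,-.14,.008),lid(a,0,.14,.008),lid(a,0,-.14,.008),[-.106,-.06+b,.113],lid(a,.19,.03,.020)])
E
cat > fit.py <<'E'
from h import *
from rig import *
ft,fs=grab_frame("top"),grab_frame("scene")
top=np.array([[227,256],[358,310],[235,194],[381,254],[270,160],[397,208],[322,283]],float)
it=[0,1,2,3,4,5,6]
sc=np.array([[422,212],[280,180]],float);isx=[2,3]
def res(p):
    m=model(p);return np.r_[(proj(ft,m[it])-top).ravel(),(proj(fs,m[isx])-sc).ravel()]
r=least_squares(res,[.6,0,-.3,1.1,.004],loss="soft_l1",f_scale=2)
p=r.x;print(p);print(res(p).reshape(-1,2).round(1));np.save("p.npy",p)
def crop(f,x,y,w,h,k):
    im=cv2.resize(f["pixels"][y:y+h,x:x+w,::-1],None,fx=k,fy=k,interpolation=cv2.INTER_CUBIC)
    for u in proj(f,model(p)): cv2.circle(im,tuple(int(v) for v in ((u-[x,y]+.5)*k)),3,(0,0,255),1)
    return im
cv2.imwrite("pics/c1.png",np.vstack([crop(ft,215,150,200,190,3)]))
cv2.imwrite("pics/c2.png",crop(fs,250,165,190,160,4)[:600])
E
python3 fit.py
```

```text
[ 0.57288931  0.03263454 -0.36661444  0.79103244  0.00214325]
[[-2.4  0.4]
 [-0.5  0.3]
 [-3.7  0.4]
 [ 4.1  1. ]
 [-2.9 -3.4]
 [ 0.7 -1.2]
 [-0.2  0.4]
 [-1.9  3.3]
 [-2.3 -1.4]]
```

View pics/c1.png

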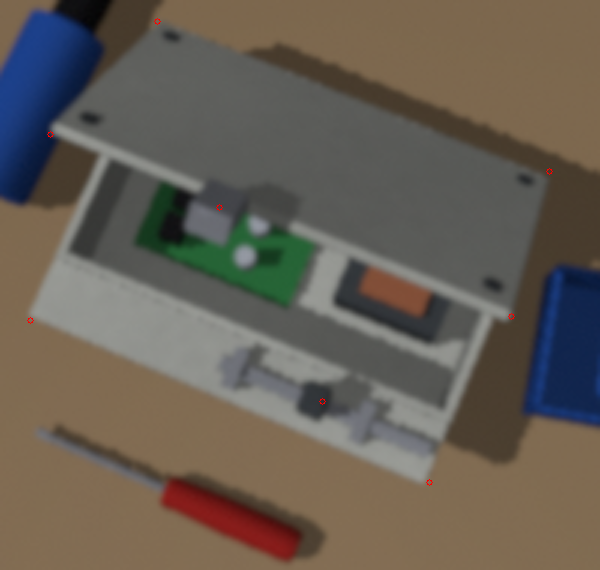

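The lid stands about 45° open, the overlay fits well, and the thumb-piece sits at about (315,398) in the crop. I'll refit with the sharper points, then raise and turn the tool so its x lies along enclosure +y.

```bash
cat > refit.py <<'E'
from h import *
from rig import *
ft=grab_frame("top")
q=np.array([[30,320],[428,482],[52,131],[514,310],[155,22],[549,172],[316,399]],float)/3+[215,150]-.33
def res(p): return (proj(ft,model(p)[:7])-q).ravel()
p=least_squares(res,np.load("p.npy"),loss="soft_l1",f_scale=1).x
print(p,res(p).reshape(-1,2).round(1).tolist());np.save("p.npy",p)
E
python3 refit.py
cat > d.py <<'E'
# python3 d.py ex ey ez : shift in tool axes to bring TCP to enclosure point
import sys
from h import *
from rig import *
s=read_state();p=np.load("p.npy");g=W(p,[float(v) for v in sys.argv[1:4]])[0]
from scipy.spatial.transform import Rotation as R
M=R.from_euler("xyz",s["orientation"])
c,k=np.cos(p[2]),np.sin(p[2]);d=s["tool_pos"]-[p[0],p[1],0]
print("t",s["time"],"enc pos",[round(v,4) for v in (c*d[0]+k*d[1],-k*d[0]+c*d[1],d[2])],"shift",M.inv().apply(g-s["tool_pos"]).round(4),"yaw",s["orientation"].round(3),"want",p[2]+np.pi/2,"F",s["force"].round(1),"j6",s["joint_positions"].round(2))
E
python3 d.py -.001 0 .24
```

```text
[ 0.57259525  0.0327448  -0.36426368  0.81286291  0.00607135] [[-0.1, 0.5], [0.3, 0.1], [-0.5, -0.4], [-0.1, 0.3], [0.6, -0.2], [-0.1, -0.3], [-0.0, 0.1]]
t 0.25 enc pos [np.float64(-0.0045), np.float64(-0.7043), np.float64(0.1838)] shift [ 0.5245 -0.47   -0.056 ] yaw [-3.141 -0.     0.471] want 1.206532647261101 F [0.7 0.1 0.9] j6 [-1.13  0.38  1.73 -0.    1.03 -0.03]
```

Request:
{"name": "apply_moves", "arguments": {"rows": [[[0, 0, -0.012, -4.2], [0, 0, -0.012, -4.2], [0, 0, -0.012, -4.2], [0, 0, -0.012, -4.2], [0, 0, -0.012, -4.2], [0, 0, -0.012, -4.2], [0, 0, -0.012, -4.2], [0, 0, -0.012, -4.2], [0, 0, -0.012, -4.2], [0, 0, -0.012, -4.2]]], "grip": 1, "grip_force": 30}}

```text
time: 1.08
tool_pos: [0.3175, -0.6237, 0.3045]
orientation: [-3.141, -0.0, 1.208]
force: [0.2, -0.2, -0.6]
gripper_width: 0.3
gripper_force: 0.0
```

```bash
python3 d.py -.001 0 .24
```

```text
t 1.0833 enc pos [np.float64(-0.0045), np.float64(-0.7043), np.float64(0.3045)] shift [0.7043 0.0042 0.0646] yaw [-3.141 -0.     1.208] want 1.206532647261101 F [ 0.2 -0.2 -0.6] j6 [-1.13  0.27  1.65 -0.    1.22 -0.77]
```

Request:
{"name": "apply_moves", "arguments": {"rows": [[[0.035, 0, 0, 0], [0.035, 0, 0, 0], [0.035, 0, 0, 0], [0.035, 0, 0, 0], [0.035, 0, 0, 0], [0.035, 0, 0, 0], [0.035, 0, 0, 0], [0.035, 0, 0, 0], [0.035, 0, 0, 0], [0.035, 0, 0, 0]]]}}

```text
time: 1.92
tool_pos: [0.4433, -0.2955, 0.3041]
orientation: [3.141, 0.0, 1.204]
force: [0.6, 0.4, -0.1]
gripper_width: 0.001
gripper_force: 0.0
```

Request:
{"name": "apply_moves", "arguments": {"rows": [[[0.035, 0, 0, 0], [0.035, 0, 0, 0], [0.035, 0, 0, 0], [0.035, 0, 0, 0], [0.035, 0, 0, 0], [0.035, 0, 0, 0], [0.035, 0, 0, 0], [0.035, 0, 0, 0], [0.035, 0, 0, 0], [0.035, 0, 0, 0]]]}}

```text
time: 2.75
tool_pos: [0.5689, 0.0314, 0.3041]
orientation: [3.141, -0.0, 1.204]
force: [1.1, -0.5, -0.6]
gripper_width: 0.004
gripper_force: 0.0
```

Request:
{"name": "apply_moves", "arguments": {"rows": [[[0.002, 0.002, 0.016, 0], [0.002, 0.002, 0.016, 0], [0, 0, 0.016, 0], [0, 0, 0.016, 0], [0, 0, 0.006, 0], [0, 0, 0.006, 0], [0, 0, 0.006, 0], [0, 0, 0, 0], [0, 0, 0, 0], [0, 0, 0, 0]]]}}

```text
time: 3.58
tool_pos: [0.5742, 0.0318, 0.2227]
orientation: [3.141, -0.0, 1.204]
force: [-0.4, 0.4, 0.1]
gripper_width: 0.006
gripper_force: 0.0
```

```bash
python3 d.py -.001 0 .19
python3 - <<'E'
from h import *
p=np.load("p.npy")
for a in (.8,.7,.6,.5,.4,.3,.2,.1,0):
    q=lid(a,.15,0,.008);print(a,round(q[0]+.0135,3),round(q[2],3))
E
```

```text
t 3.5833 enc pos [np.float64(0.0018), np.float64(-0.0003), np.float64(0.2227)] shift [ 0.0003 -0.0029  0.0327] yaw [ 3.141 -0.     1.204] want 1.206532647261101 F [-0.4  0.4  0.1] j6 [0.01 0.14 1.97 0.   1.04 0.38]
0.8 -0.0 0.193
0.7 -0.011 0.183
0.6 -0.021 0.171
0.5 -0.029 0.159
0.4 -0.037 0.146
0.3 -0.042 0.132
0.2 -0.047 0.118
0.1 -0.05 0.103
0 -0.051 0.088
```

Request:
{"name": "apply_moves", "arguments": {"rows": [[[0, -0.001, 0.01, 0], [0, -0.001, 0.01, 0], [0, 0, 0.01, 0], [0, -0.006, 0.005, 0], [0, -0.005, 0.005, 0], [0, -0.005, 0.006, 0], [0, -0.005, 0.006, 0], [0, -0.004, 0.006, 0], [0, -0.004, 0.006, 0], [0, 0, 0, 0]]]}}

```text
time: 4.42
tool_pos: [0.5437, 0.0432, 0.1568]
orientation: [-3.14, 0.0, 1.204]
force: [-0.4, -0.0, -0.4]
gripper_width: 0.003
gripper_force: 0.0
```

```bash
python3 d.py -.051 0 .09
```

```text
t 4.4167 enc pos [np.float64(-0.0308), np.float64(-0.0005), np.float64(0.1568)] shift [ 0.0005 -0.0202  0.0669] yaw [-3.14   0.     1.204] want 1.206532647261101 F [-0.4 -0.  -0.4] j6 [0.04 0.17 2.06 0.   0.91 0.4 ]
```

Run:
```python
from rig import *
import cv2,numpy as np
a=grab_frame("scene")["pixels"][120:360,180:500,::-1];b=grab_frame("top")["pixels"][120:360,160:480,::-1]
cv2.imwrite("pics/m1.png",cv2.resize(np.hstack([a,b]),(800,300)))
```

```text
(no output)
```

View pics/m1.png

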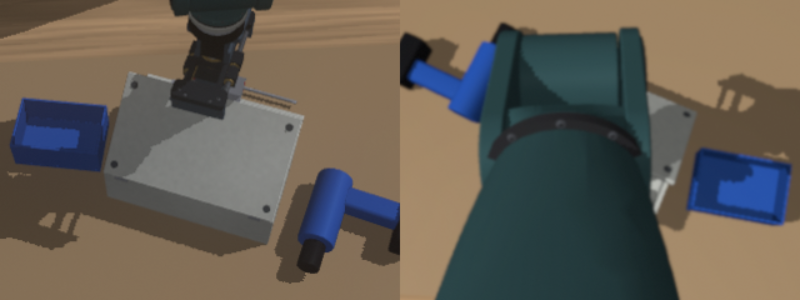

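The scene crop shows the gripper over the lid near its free edge (crop 200,100), with the free corners at about (282,178) and (422,214) in full pixels. I'll check which lid angle that implies.

Run:
```python
from h import *
from rig import *
f=grab_frame("scene");p=np.load("p.npy");s=read_state()
for a in (.81,.6,.5,.4,.2,0): q=p.copy();q[3]=a;print(a,proj(f,model(q)[[2,3]]).round(0).tolist())
print(proj(f,s["tool_pos"]).round(),proj(f,s["tool_pos"]+[0,0,.079]).round())
```

```text
0.81 [[420.0, 215.0], [277.0, 179.0]]
0.6 [[421.0, 213.0], [282.0, 178.0]]
0.5 [[421.0, 213.0], [284.0, 178.0]]
0.4 [[421.0, 214.0], [286.0, 180.0]]
0.2 [[420.0, 218.0], [288.0, 185.0]]
0 [[418.0, 225.0], [289.0, 192.0]]
[[347. 210.]] [[349. 185.]]
```

Consistent with the lid moved to about 0.5–0.6 rad, so I'll carry on down.

Request:
{"name": "apply_moves", "arguments": {"rows": [[[0, -0.003, 0.006, 0], [0, -0.003, 0.006, 0], [0, -0.003, 0.007, 0], [0, -0.003, 0.007, 0], [0, -0.002, 0.007, 0], [0, -0.002, 0.007, 0], [0, -0.002, 0.007, 0], [0, -0.001, 0.007, 0], [0, 0, 0.005, 0], [0, 0, 0, 0]]]}}

```text
time: 5.4
tool_pos: [0.5265, 0.0497, 0.0978]
orientation: [-3.14, 0.001, 1.204]
force: [-1.4, -0.1, -0.4]
gripper_width: 0.007
gripper_force: 0.0
```

Request:
{"name": "apply_moves", "arguments": {"rows": [[[0, 0, 0.002, 0], [0, 0, 0.001, 0], [0, 0, 0.001, 0], [0, 0, 0.001, 0], [0, 0, 0.001, 0], [0, 0, 0, 0], [0, 0, 0, 0], [0, 0, 0, 0], [0, 0, 0, 0], [0, 0, 0, 0]]]}}

```text
time: 6.23
tool_pos: [0.5272, 0.0498, 0.0931]
orientation: [3.141, -0.0, 1.204]
force: [-0.3, 0.4, 0.8]
gripper_width: 0.004
gripper_force: 0.2
```

```bash
python3 d.py -.106 -.095 .13
```

```text
t 6.2333 enc pos [np.float64(-0.0485), np.float64(-0.0003), np.float64(0.0931)] shift [-0.0949 -0.0573 -0.0369] yaw [ 3.141 -0.     1.204] want 1.206532647261101 F [-0.3  0.4  0.8] j6 [ 0.05  0.25  2.12 -0.    0.78  0.42]
```

Request:
{"name": "apply_moves", "arguments": {"rows": [[[0, 0, 0.001, 0], [0, 0, 0.001, 0], [0, 0, 0.001, 0], [0, 0, 0, 0], [0, 0, 0, 0], [0, 0, 0, 0], [0, 0, 0, 0], [0, 0, 0, 0], [0, 0, 0, 0], [0, 0, 0, 0]]]}}

```text
time: 7.07
tool_pos: [0.5272, 0.0498, 0.09]
orientation: [3.142, -0.0, 1.204]
force: [0.3, -0.7, 0.3]
gripper_width: 0.005
gripper_force: 0.0
```

Request:
{"name": "apply_moves", "arguments": {"rows": [[[0, 0, 0.001, 0], [0, 0, 0.001, 0], [0, 0, 0, 0], [0, 0, 0, 0], [0, 0, 0, 0], [0, 0, 0, 0], [0, 0, 0, 0], [0, 0, 0, 0], [0, 0, 0, 0], [0, 0, 0, 0]]]}}

```text
time: 7.9
tool_pos: [0.5272, 0.0498, 0.088]
orientation: [3.142, 0.0, 1.204]
force: [-0.5, 0.3, 0.1]
gripper_width: 0.004
gripper_force: 0.0
```

One more mm at a time until contact force appears.

Request:
{"name": "apply_moves", "arguments": {"rows": [[[0, 0, 0.001, 0], [0, 0, 0, 0], [0, 0, 0, 0], [0, 0, 0, 0], [0, 0, 0, 0], [0, 0, 0, 0], [0, 0, 0, 0], [0, 0, 0, 0], [0, 0, 0, 0], [0, 0, 0, 0]]]}}

```text
time: 8.73
tool_pos: [0.5272, 0.0498, 0.087]
orientation: [3.142, 0.0, 1.204]
force: [-0.3, 0.5, 0.3]
gripper_width: 0.007
gripper_force: 0.2
```

Request:
{"name": "apply_moves", "arguments": {"rows": [[[0, 0, 0.001, 0], [0, 0, 0, 0], [0, 0, 0, 0], [0, 0, 0, 0], [0, 0, 0, 0], [0, 0, 0, 0], [0, 0, 0, 0], [0, 0, 0, 0], [0, 0, 0, 0], [0, 0, 0, 0]]]}}

```text
time: 9.57
tool_pos: [0.5272, 0.0498, 0.086]
orientation: [3.142, -0.0, 1.204]
force: [-1.1, 0.0, -0.5]
gripper_width: 0.002
gripper_force: 0.1
```

Run:
```python
from rig import *
import cv2,numpy as np
a=grab_frame("scene")["pixels"][150:330,240:480,::-1];b=grab_frame("wrist")["pixels"][:,:,::-1]
cv2.imwrite("pics/m2.png",np.hstack([cv2.resize(a,(400,300)),cv2.resize(b,(400,300))]))
```

```text
(no output)
```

View pics/m2.png

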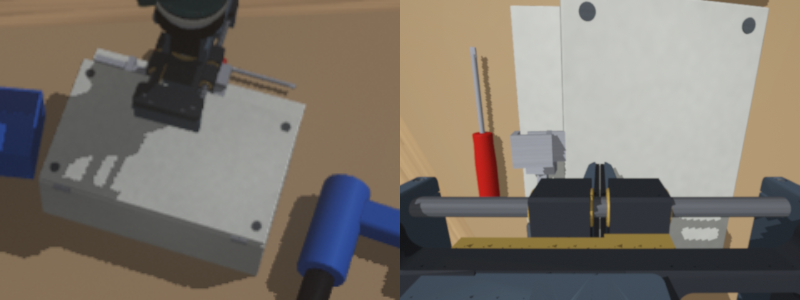

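The wrist view shows the lid lying over the box with the staple over the ledge and a corner of the lid's free edge near (259,0) full px. I'll check the angle numerically.

Run:
```python
from h import *
from rig import *
from scipy.spatial.transform import Rotation as R
s=read_state();f=grab_frame("wrist");p=np.load("p.npy")
T=np.eye(4);T[:3,:3]=R.from_euler("xyz",s["orientation"]).as_matrix();T[:3,3]=s["tool_pos"]
C=np.linalg.inv(T@np.array(f["T_tool_cam"]));f["rvec"]=cv2.Rodrigues(C[:3,:3])[0];f["tvec"]=C[:3,3]
pts=lambda a:W(p,[lid(a,.168,.14,.008),lid(a,0,.14,.008),lid(a,.205,.042,.02),lid(a,.177,.042,.02),[-.127,.14,.08],lid(a,.205,.018,.02)])
for a in (0,.04,.1,.2): print(a,proj(f,pts(a)).round().tolist())
```

```text
0 [[249.0, 5.0], [586.0, 5.0], [186.0, 204.0], [238.0, 204.0], [168.0, 11.0], [190.0, 247.0]]
0.04 [[248.0, -1.0], [586.0, 5.0], [182.0, 207.0], [237.0, 206.0], [168.0, 11.0], [187.0, 251.0]]
0.1 [[246.0, -9.0], [587.0, 5.0], [177.0, 211.0], [236.0, 210.0], [168.0, 11.0], [182.0, 258.0]]
0.2 [[246.0, -26.0], [589.0, 5.0], [170.0, 220.0], [238.0, 217.0], [168.0, 11.0], [177.0, 273.0]]
```

Run:
```python
from rig import *
import cv2,numpy as np
b=grab_frame("wrist")["pixels"][0:290,140:400,::-1]
cv2.imwrite("pics/m3.png",cv2.resize(b,None,fx=2,fy=2,interpolation=cv2.INTER_CUBIC))
```

```text
(no output)
```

View pics/m3.png

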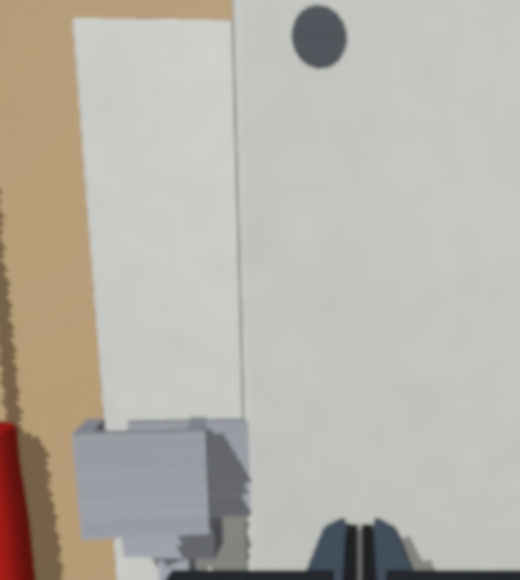

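The wrist crop is ambiguous: the staple looks as large as it would at about 0.2 rad, yet the tip is at z=0.086. I'll overlay lid outlines for several angles on both views.

```bash
cat > ov.py <<'E'
import sys
from h import *
from rig import *
from scipy.spatial.transform import Rotation as R
s=read_state();p=np.load("p.npy")
w=grab_frame("wrist")
T=np.eye(4);T[:3,:3]=R.from_euler("xyz",s["orientation"]).as_matrix();T[:3,3]=s["tool_pos"]
C=np.linalg.inv(T@np.array(w["T_tool_cam"]));w["rvec"]=cv2.Rodrigues(C[:3,:3])[0];w["tvec"]=C[:3,3]
sc=grab_frame("scene")
def out(a): return [W(p,[lid(a,r,y,.008) for r,y in ((.168,.14),(.168,-.14),(0,-.14),(0,.14))]),W(p,[lid(a,r,y,.02) for r,y in ((.177,.018),(.177,.042),(.205,.042),(.205,.018))])]
def crop(f,x,y,ww,h,k):
    im=cv2.resize(f["pixels"][y:y+h,x:x+ww,::-1],None,fx=k,fy=k,interpolation=cv2.INTER_CUBIC)
    L=[(q,c) for a,c in ((0,(0,0,255)),(.2,(255,0,0))) for q in out(a)]+[(W(p,[[-.127,.14,.08],[-.127,-.14,.08],[-.085,-.14,.08],[-.085,.14,.08]]),(0,160,0))]
    for q,c in L: cv2.polylines(im,[((proj(f,q)-[x,y]+.5)*k).astype(int)],True,c,1)
    return im
print(s["tool_pos"],s["force"],proj(w,s["tool_pos"]))
cv2.imwrite(sys.argv[1],np.hstack([crop(sc,265,165,170,150,2.6),crop(w,120,0,140,150,2.6)]) if 0 else np.hstack([crop(sc,265,165,170,160,2.4),crop(w,140,0,160,160*1,2.4)]))
E
python3 ov.py pics/m4.png
```

```text
[0.52715827 0.04977573 0.08603733] [ 0.70188207  0.14399192 -0.14187975] [[319.4039316  268.85125325]]
```

View pics/m4.png

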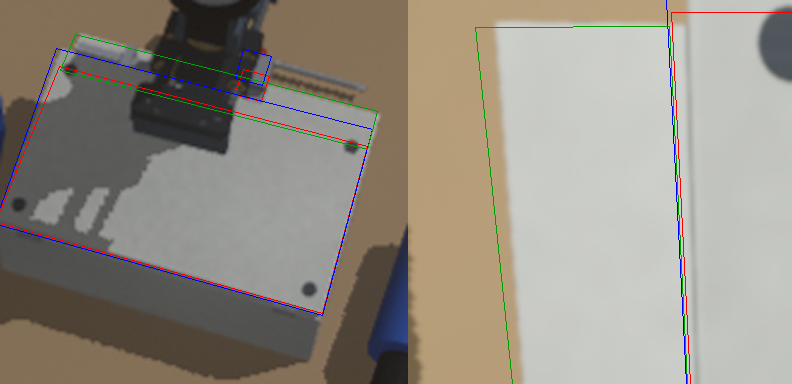

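In the scene overlay the free-edge dots (352,146) and (70,70) suggest the lid is not fully down. I'll solve for the angle from the four lid dots, using their positions measured in the first top picture.

Run:
```python
from h import *
from rig import *
p=np.load("p.npy");ft=grab_frame("top");fs=grab_frame("scene")
d0=np.array([[91,118],[171,36],[526,180],[493,284]])/3+[215,150]-.33  # free+y, hinge+y, hinge-y, free-y
def L(p,a,u): return W(p,[lid(a,r,y,.008) for r,y in u.reshape(-1,2)])
u0=np.array([.15,.12,.02,.12,.02,-.12,.15,-.12])
u=least_squares(lambda u:(proj(ft,L(p,p[3],u))-d0).ravel(),u0).x;print(u.reshape(-1,2).round(4))
d1=np.array([[352,146],[308,290],[18,205],[70,70]])/2.4+[265,165]-.3
us=np.array([.156,.128,.012,.128,.012,-.128,.156,-.128])
for uu in (u,):
  r=least_squares(lambda v:(proj(fs,L(np.r_[p[:2]+v[1:3],p[2]+v[3]],v[0],uu))-d1).ravel(),[.1,0,0,0]);print(r.x,r.fun.round(1))
  r=least_squares(lambda v:(proj(fs,L(p,v[0],uu))-d1).ravel(),[.1]);print(r.x,r.fun.round(1))
  print([ (a,np.round((proj(fs,L(p,a,uu))-d1).ravel(),1).tolist()) for a in (0,.1,.2)])
```

```text
[[ 0.1411  0.1265]
 [ 0.0123  0.1249]
 [ 0.0228 -0.1272]
 [ 0.1505 -0.1249]]
[ 0.20118228 -0.0026162   0.00220884  0.01621456] [-0.8  0.9  1.5  0.5  0.5 -0.9 -1.3 -0.6]
[0.23551801] [-1.4  2.3 -0.3  2.5 -0.8 -0.7 -1.9 -1.1]
[(0, [-2.8, 8.7, -0.2, 2.2, -0.2, -0.5, -0.4, 6.5]), (0.1, [-2.1, 5.6, -0.2, 2.3, -0.4, -0.6, -0.8, 2.9]), (0.2, [-1.6, 3.0, -0.3, 2.5, -0.7, -0.7, -1.6, -0.1])]
```

Run:
```python
from h import *
from rig import *
w=grab_frame("wrist");C=np.linalg.inv(np.array(w["T_tool_cam"]));w["rvec"]=cv2.Rodrigues(C[:3,:3])[0];w["tvec"]=C[:3,3]
print(np.round(w["T_tool_cam"],3))
for x in (0,.016):
  for z in (0,-.01,-.02,-.03,-.06): print(x,z,proj(w,[[x,0,z],[x,-.0135,z],[x,.0135,z]]).round().tolist())
cv2.imwrite("pics/w_a.png",w["pixels"][230:330,220:420,::-1])
```

```text
[[ 0.    -0.964 -0.265  0.074]
 [ 1.    -0.     0.001 -0.   ]
 [-0.001 -0.265  0.964 -0.201]
 [ 0.     0.     0.     1.   ]]
0 0 [[319.0, 269.0], [297.0, 269.0], [342.0, 269.0]]
0 -0.01 [[319.0, 275.0], [296.0, 275.0], [343.0, 275.0]]
0 -0.02 [[319.0, 281.0], [295.0, 281.0], [344.0, 281.0]]
0 -0.03 [[319.0, 289.0], [294.0, 289.0], [345.0, 289.0]]
0 -0.06 [[320.0, 316.0], [289.0, 316.0], [350.0, 316.0]]
0.016 0 [[319.0, 243.0], [297.0, 243.0], [342.0, 243.0]]
0.016 -0.01 [[319.0, 248.0], [296.0, 248.0], [343.0, 248.0]]
0.016 -0.02 [[319.0, 254.0], [294.0, 254.0], [344.0, 254.0]]
0.016 -0.03 [[319.0, 260.0], [293.0, 260.0], [346.0, 260.0]]
0.016 -0.06 [[320.0, 282.0], [288.0, 282.0], [351.0, 282.0]]
```

Request:
{"name": "apply_moves", "arguments": {"rows": [[[0, 0, -0.008, 0], [0, 0, -0.008, 0], [0, 0, -0.008, 0], [0, 0, -0.008, 0], [0, 0, -0.008, 0], [0, 0, -0.005, 0], [0, 0, -0.005, 0], [0, 0, 0, 0], [0, 0, 0, 0], [0, 0, 0, 0]]]}}

```text
time: 10.85
tool_pos: [0.5269, 0.0498, 0.1357]
orientation: [-3.141, 0.0, 1.204]
force: [-0.6, -0.6, -0.6]
gripper_width: 0.008
gripper_force: 0.0
```

Run:
```python
from rig import *
import cv2,numpy as np
w=grab_frame("wrist")["pixels"][:,:,::-1]
s=grab_frame("scene")["pixels"][165:325,265:435,::-1]
a=cv2.resize(cv2.imread("pics/w_a.png"),(400,200));b=cv2.resize(w[230:330,220:420],(400,200))
cv2.imwrite("pics/m5.png",np.hstack([np.vstack([a,b]),cv2.resize(s,(400,400))]))
```

```text
(no output)
```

View pics/m5.png

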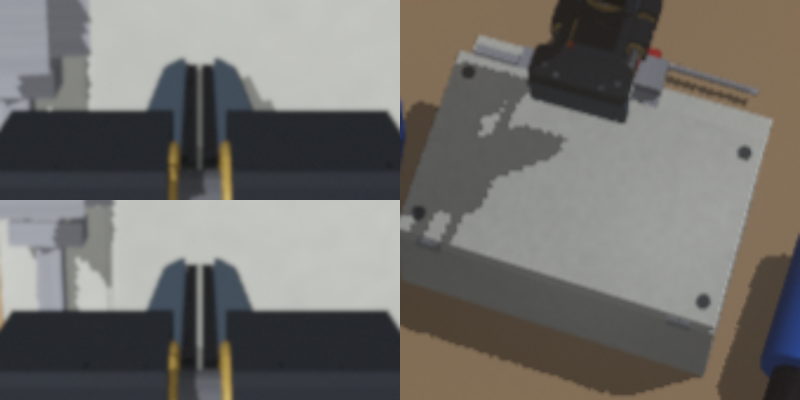

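Both wrist crops show the same fingertips ending about 30 mm short of the nominal TCP (row ~259, where a tip at z=-0.03 predicts 260). The lid is still at about 0.2 rad, so the real contact lies about 30 mm above the reported TCP. I'll push further down and watch the force.

Request:
{"name": "apply_moves", "arguments": {"rows": [[[0, 0, 0.01, 0], [0, 0, 0.01, 0], [0, 0, 0.01, 0], [0, 0, 0.01, 0], [0, 0, 0.008, 0], [0, 0, 0.004, 0], [0, -0.001, 0.003, 0], [0, 0, 0.003, 0], [0, 0, 0.003, 0], [0, 0, 0.003, 0]]]}}

```text
time: 11.78
tool_pos: [0.5264, 0.0502, 0.0721]
orientation: [3.141, -0.0, 1.204]
force: [-1.9, 0.6, 3.2]
gripper_width: 0.008
gripper_force: 1.0
```

Request:
{"name": "apply_moves", "arguments": {"rows": [[[0, 0, 0.001, 0], [0, 0, 0.001, 0], [0, 0, 0.001, 0], [0, 0, 0.001, 0], [0, 0, 0.001, 0], [0, 0, 0.001, 0], [0, 0, 0.001, 0], [0, 0, 0.001, 0], [0, 0, 0, 0], [0, 0, 0, 0]]]}}

```text
time: 12.62
tool_pos: [0.5263, 0.0501, 0.064]
orientation: [3.141, 0.0, 1.204]
force: [0.4, -1.1, 0.0]
gripper_width: 0.004
gripper_force: 0.0
```

Request:
{"name": "apply_moves", "arguments": {"rows": [[[0, 0, 0.0005, 0], [0, 0, 0.0005, 0], [0, 0, 0.0005, 0], [0, 0, 0.0005, 0], [0, 0, 0.0005, 0], [0, 0, 0.0005, 0], [0, 0, 0.0005, 0], [0, 0, 0.0005, 0], [0, 0, 0, 0], [0, 0, 0, 0]]]}}

```text
time: 13.45
tool_pos: [0.5263, 0.0501, 0.06]
orientation: [3.141, -0.0, 1.204]
force: [0.8, -0.7, -0.2]
gripper_width: 0.008
gripper_force: 0.0
```

Request:
{"name": "apply_moves", "arguments": {"rows": [[[0, 0, 0.0005, 0], [0, 0, 0.0005, 0], [0, 0, 0.0005, 0], [0, 0, 0.0005, 0], [0, 0, 0, 0], [0, 0, 0, 0], [0, 0, 0, 0], [0, 0, 0, 0], [0, 0, 0, 0], [0, 0, 0, 0]]]}}

```text
time: 14.28
tool_pos: [0.5263, 0.0502, 0.0583]
orientation: [-3.142, 0.0, 1.204]
force: [-2.6, 0.6, 7.7]
gripper_width: 0.008
gripper_force: 4.1
```

A steady 7.7 N with the travel stopped at z=0.0583 means the lid is shut, so the real tip is 30 mm above the reported TCP. Next I lift and go behind the thumb-piece.

Request:
{"name": "apply_moves", "arguments": {"rows": [[[0, 0, -0.003, 0], [0, 0, -0.008, 0], [0, 0, -0.01, 0], [0, 0, -0.015, 0], [0, 0, -0.015, 0], [0, 0, -0.015, 0], [0, 0, 0, 0], [0, 0, 0, 0], [0, 0, 0, 0], [0, 0, 0, 0]]]}}

```text
time: 15.12
tool_pos: [0.5257, 0.0501, 0.1234]
orientation: [-3.141, 0.0, 1.204]
force: [-0.6, 0.9, 0.4]
gripper_width: 0.006
gripper_force: 0.0
```

```bash
python3 d.py -.104 -.1 .069
```

```text
t 15.1167 enc pos [np.float64(-0.05), np.float64(-0.0005), np.float64(0.1234)] shift [-0.0997 -0.0537  0.0545] yaw [-3.141  0.     1.204] want 1.206532647261101 F [-0.6  0.9  0.4] j6 [0.05 0.2  2.11 0.   0.84 0.42]
```

Request:
{"name": "apply_moves", "arguments": {"rows": [[[-0.01, -0.006, 0, 0], [-0.015, -0.008, 0, 0], [-0.015, -0.008, 0, 0], [-0.015, -0.008, 0, 0], [-0.015, -0.008, 0, 0], [-0.015, -0.008, 0, 0], [-0.015, -0.008, 0, 0], [0, 0, 0, 0], [0, 0, 0, 0], [0, 0, 0, 0]]]}}

```text
time: 15.95
tool_pos: [0.4401, -0.024, 0.1242]
orientation: [3.141, -0.0, 1.203]
force: [0.3, 0.2, 0.3]
gripper_width: 0.003
gripper_force: 0.0
```

```bash
python3 d.py -.104 -.1 .069
python3 - <<'E'
from rig import *
import cv2,numpy as np
w=grab_frame("wrist")["pixels"][:,:,::-1]
s=grab_frame("scene")["pixels"][165:325,265:435,::-1]
cv2.imwrite("pics/m6.png",np.hstack([cv2.resize(w[:,:],(480,360)),cv2.resize(s,(320,300)).copy() if 0 else np.vstack([cv2.resize(s,(320,300)),np.zeros((60,320,3),np.uint8)])]))
E
```

```text
t 15.95 enc pos [np.float64(-0.1035), np.float64(-0.1002), np.float64(0.1242)] shift [ 0.0002 -0.0005  0.0552] yaw [ 3.141 -0.     1.203] want 1.206532647261101 F [0.3 0.2 0.3] j6 [-0.11  0.05  2.27  0.    0.81  0.26]
```

View pics/m6.png

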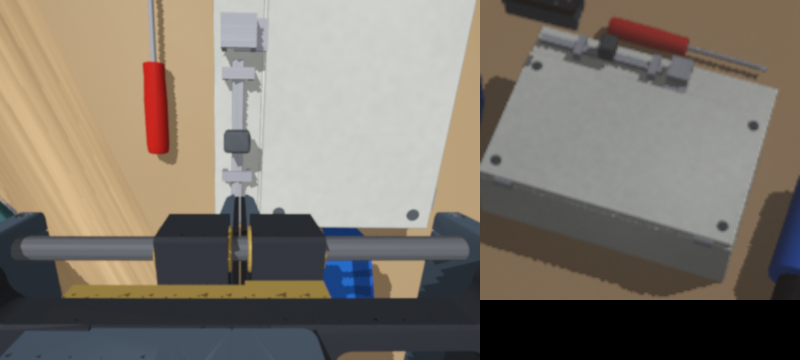

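The wrist view shows the finger (column 238) in line with the thumb-piece (237,141) and the staple clear ahead at (238,30). The scene dots at about (410,232) and (295,200) match a shut lid. I'll descend and push the bolt.

Request:
{"name": "apply_moves", "arguments": {"rows": [[[0, -0.001, 0.008, 0], [0, 0, 0.01, 0], [0, 0, 0.01, 0], [0, 0, 0.01, 0], [0, 0, 0.008, 0], [0, 0, 0.005, 0], [0, 0, 0.003, 0], [0, 0, 0.001, 0], [0, 0, 0, 0], [0, 0, 0, 0]]]}}

```text
time: 16.88
tool_pos: [0.4392, -0.0235, 0.0693]
orientation: [3.141, -0.0, 1.204]
force: [0.2, 1.4, 0.4]
gripper_width: 0.005
gripper_force: 0.0
```

Request:
{"name": "apply_moves", "arguments": {"rows": [[[0.004, 0, 0, 0], [0.004, 0, 0, 0], [0.004, 0, 0, 0], [0.004, 0, 0, 0], [0.004, 0, 0, 0], [0.004, 0, 0, 0], [0.004, 0, 0, 0], [0.004, 0, 0, 0], [0.004, 0, 0, 0], [0.004, 0, 0, 0]]]}}

```text
time: 17.72
tool_pos: [0.4536, 0.0142, 0.0691]
orientation: [3.141, -0.0, 1.204]
force: [-0.3, -1.9, 0.2]
gripper_width: 0.007
gripper_force: 0.8
```

```bash
python3 d.py -.105 -.04 .069
```

```text
t 17.7167 enc pos [np.float64(-0.1046), np.float64(-0.0597), np.float64(0.0691)] shift [ 0.0197 -0.0005  0.0001] yaw [ 3.141 -0.     1.204] want 1.206532647261101 F [-0.3 -1.9  0.2] j6 [-0.02  0.18  2.27 -0.    0.69  0.35]
```

Pushing with about 2 N, as expected. On slowly towards the stop.

Request:
{"name": "apply_moves", "arguments": {"rows": [[[0.002, 0, 0, 0], [0.002, 0, 0, 0], [0.002, 0, 0, 0], [0.002, 0, 0, 0], [0.002, 0, 0, 0], [0.002, 0, 0, 0], [0.002, 0, 0, 0], [0.001, 0, 0, 0], [0, 0, 0, 0], [0, 0, 0, 0]]]}}

```text
time: 18.55
tool_pos: [0.4586, 0.028, 0.069]
orientation: [-3.141, -0.0, 1.204]
force: [-0.5, -0.0, 0.2]
gripper_width: 0.005
gripper_force: 0.0
```

Request:
{"name": "apply_moves", "arguments": {"rows": [[[0.0005, 0, 0, 0], [0.0005, 0, 0, 0], [0.0005, 0, 0, 0], [0.0005, 0, 0, 0], [0.0005, 0, 0, 0], [0.0005, 0, 0, 0], [0, 0, 0, 0], [0, 0, 0, 0], [0, 0, 0, 0], [0, 0, 0, 0]]]}}

```text
time: 19.38
tool_pos: [0.4599, 0.0307, 0.069]
orientation: [3.142, -0.0, 1.204]
force: [-0.3, -1.0, 0.0]
gripper_width: 0.003
gripper_force: 0.3
```

Request:
{"name": "apply_moves", "arguments": {"rows": [[[0.0005, 0, 0, 0], [0.0005, 0, 0, 0], [0, 0, 0, 0], [0, 0, 0, 0], [0, 0, 0, 0], [0, 0, 0, 0], [0, 0, 0, 0], [0, 0, 0, 0], [0, 0, 0, 0], [0, 0, 0, 0]]]}}

```text
time: 20.22
tool_pos: [0.4602, 0.0316, 0.069]
orientation: [3.142, -0.0, 1.204]
force: [-0.8, 0.1, -0.3]
gripper_width: 0.006
gripper_force: 0.2
```

```bash
python3 d.py -.105 -.04 .069
```

```text
t 20.2167 enc pos [np.float64(-0.1046), np.float64(-0.0411), np.float64(0.069)] shift [ 0.0011 -0.0004  0.    ] yaw [ 3.142 -0.     1.204] want 1.206532647261101 F [-0.8  0.1 -0.3] j6 [0.02 0.19 2.25 0.   0.69 0.38]
```

Request:
{"name": "apply_moves", "arguments": {"rows": [[[0.0005, 0, 0, 0], [0.0005, 0, 0, 0], [0.0005, 0, 0, 0], [0, 0, 0, 0], [0, 0, 0, 0], [0, 0, 0, 0], [0, 0, 0, 0], [0, 0, 0, 0], [0, 0, 0, 0], [0, 0, 0, 0]]]}}

```text
time: 21.05
tool_pos: [0.4607, 0.0329, 0.069]
orientation: [-3.142, 0.0, 1.204]
force: [-1.0, -4.5, 1.1]
gripper_width: 0.005
gripper_force: 2.4
```

Request:
{"name": "apply_moves", "arguments": {"rows": [[[0.0005, 0, 0, 0], [0.0005, 0, 0, 0], [0, 0, 0, 0], [0, 0, 0, 0], [0, 0, 0, 0], [0, 0, 0, 0], [0, 0, 0, 0], [0, 0, 0, 0], [0, 0, 0, 0], [0, 0, 0, 0]]]}}

```text
time: 21.88
tool_pos: [0.4608, 0.0332, 0.069]
orientation: [-3.141, 0.001, 1.204]
force: [-3.0, -14.7, 4.2]
gripper_width: 0.007
gripper_force: 7.8
```

A steady 15 N with no further travel means the bolt is at its stop. I'll back off, rise and check.

Request:
{"name": "apply_moves", "arguments": {"rows": [[[-0.002, 0, 0, 0], [-0.004, 0, 0, 0], [-0.006, 0, 0, 0], [-0.005, 0, 0, 0], [0, 0, -0.01, 0], [0, 0, -0.02, 0], [0, 0, -0.02, 0], [0, 0, -0.02, 0], [0, 0, -0.01, 0], [0, 0, 0, 0]]]}}

```text
time: 22.72
tool_pos: [0.4564, 0.018, 0.1515]
orientation: [3.138, -0.002, 1.204]
force: [0.5, -0.2, -0.4]
gripper_width: 0.002
gripper_force: 0.0
```

Request:
{"name": "apply_moves", "arguments": {"rows": [[[-0.02, 0, -0.01, 0], [-0.03, 0, -0.01, 0], [-0.03, 0, -0.01, 0], [-0.03, 0, -0.01, 0], [-0.03, 0, 0, 0], [-0.03, 0, 0, 0], [-0.02, 0, 0, 0], [-0.01, 0, 0, 0], [0, 0, 0, 0], [0, 0, 0, 0]]]}}

```text
time: 23.55
tool_pos: [0.3831, -0.1683, 0.1885]
orientation: [-3.141, -0.0, 1.203]
force: [0.1, 0.4, 0.2]
gripper_width: 0.006
gripper_force: 0.0
```

Run:
```python
from h import *
from rig import *
p=np.load("p.npy").copy();p[3]=0;p[4]=.045
ft,fs=grab_frame("top"),grab_frame("scene")
def c(f,x,y,w,h,k):
    im=cv2.resize(f["pixels"][y:y+h,x:x+w,::-1],None,fx=k,fy=k,interpolation=cv2.INTER_CUBIC)
    for u in proj(f,model(p)): cv2.circle(im,tuple(int(v) for v in ((u-[x,y]+.5)*k)),3,(0,0,255),1)
    return im
cv2.imwrite("pics/m7.png",np.hstack([c(ft,215,150,200,200,2),c(fs,255,150,200,200,2)]))
print(read_state()["tool_pos"],read_state()["force"])
```

```text
[ 0.38346015 -0.16775423  0.18873621] [ 0.38112633 -0.58351949  1.10479156]
```

View pics/m7.png

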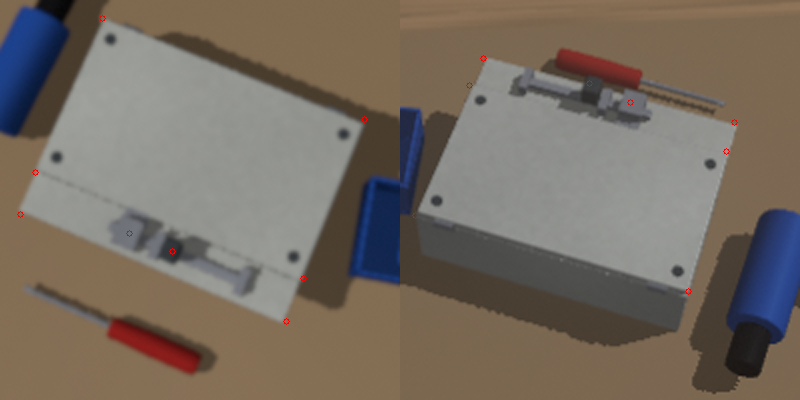

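The model drawn with the lid at 0 and the bolt at 45 mm matches both views: the thumb-piece is at (172,250) top and (590,84) scene, next to the guide. The enclosure and bystanders have not moved, so I'm handing in.

```bash
python3 -c "
from rig import *
print(job_done())"
```

```text
the job is handed in; nothing more can be done
None
```

The lid is shut and the bolt is pushed home through the staple; both camera views matched that before I handed the job in at about 24 s, but the hand-in returned no verdict.

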